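# Lock the green lamp button into the game console

## Task

Fit the green lamp button into the empty socket of the console: drop its T-shaped foot through the slot, press it down against the spring, twist it a quarter turn clockwise (seen from above) and let go so that it springs up locked crosswise to the slot. Be gentle with the console: lean on it only lightly (well under 30 N) while feeling for the slot and turning. Leave the two spare buttons and the roll of tape where they are.

Things in the scene. Friction and masses are not known exactly. Their poses are not given: they have to be found in the camera images.
- lamp: The same green lamp button; this origin is the middle of its housing's underside (17 mm below lamp_center).
- lamp_center (a point): Centre of the grey housing of the GREEN-domed lamp button: 50 (x) x 36 (y, flat sides to grasp) x 34 mm high; dome on top 34 mm across, 14 mm high. Below the housing a steel neck 9 mm thick, 11.5 mm long, then the T-foot, a bar 30 (x) x 10 (y) x 6 mm thick, its underside 34.5 mm below this point. A half turn gives the same shape. 0.09 to 0.16 kg.
- console: Game console fixed to the table: aluminium case 356 mm (x) x 416 mm (y), rim 103 mm high, black deck 95 mm high inside it with eleven white domed buttons (42 mm across, 14 mm high, 85 to 110 mm apart) and one empty steel socket, 40 mm to +y of its centre. Origin at the centre of its underside.
- seat (a point): NOMINAL centre of the empty socket's top face, 100 mm above the table; x along the slot, z up. The socket is a steel plate 68 (x) x 116 (y) x 5 mm on the deck, slot 33 (x) x 13 (y) mm at its middle. It was set by hand: each time it sits up to 18 mm off this point either way along y (never x), which this reading does not show: look or feel for it. Light pushing does not shift it.
- rack: Blue plastic rack block fixed to the table, 260 x 80 x 30 mm, three rectangular holes (35 x 15 mm) 80 mm apart along its x axis; origin at the centre of its underside. Each hole holds one lamp button standing upright, housing resting on the rack's top (z = 30 mm), foot hanging in the hole, long side of the housing along the rack's x. Which button stands in which hole varies.
- spare_w_center (a point): Spare lamp button with a WHITE dome, same size, in the rack; leave it alone. Point at the centre of its housing.
- spare_r_center (a point): Spare lamp button with a RED dome, same size, in the rack; leave it alone. Point at the centre of its housing.
- tape: Yellow roll of tape lying flat to the left of the rack, 90 mm across, 22 mm high; origin at its underside. Leave it alone.
- spring (a point): Nominal centre of the brass spring plate inside the socket (same offset along y), 9 mm below the top face, where the foot meets it. It takes about 4 N to start, 0.7 N more per mm. Press the lamp button until its housing all but touches the socket plate (about 9 N; housing centre 17 to 19 mm above the top face): only then can the foot turn, clockwise from above.
- locked (a point): Nominal place of the housing's centre when locked, 23.5 mm above the socket's top face (same offset along y); x along the slot. The turn ends at a stop 0 to 0.1 rad past a quarter turn; let go there, the button springs up about 6 mm into a groove under the lips, its underside then 6.5 mm above the plate and its x axis along this point's y.
There are look-alikes about, which are no part of the job. Leave any turquoise look-alike of the lamp alone.

How it is judged:
On the way:
1. the foot is in the slot: lamp button in line with the slot (within 0.2 rad), its housing centre less than 28 mm above the socket's top face (z of lamp_center in the frame of seat below 0.028 m and horizontal distance between lamp_center and seat below 0.022 m and angle between the x axis of lamp_center and the x axis of seat, either way round below 0.2 rad), for 0.1 s.
At the end, for the whole second after the job is handed in: The green lamp button stands upright (tilt under 0.1 rad) and at rest in the socket, its long side crosswise to the slot (within 0.16 rad), within 22 mm of the nominal socket centre, sprung up and held under the socket's lips: its housing centre 21.8 to 25.8 mm above the socket's top face (z of lamp_center in the frame of seat between 0.0218 and 0.0258 m and horizontal distance between lamp_center and seat below 0.022 m and angle between the x axis of lamp_center and the y axis of seat, either way round below 0.16 rad and angle between lamp_center's own z axis and vertical below 0.1 rad and linear speed of lamp below 0.01 m/s); the robot touches nothing.
It fails at once if the lamp button is forced against the console with more than 30 N (contact force between lamp and console above 30 N).
It fails at once if the gripper presses on the console with more than 30 N (contact force between the fingers and console above 30 N).
It fails at once if a spare button or the roll of tape is moved by more than 20 mm (distance of any of spare_w_center, spare_r_center, tape from where it was at the start of the episode above 0.02 m).
It also fails if it takes over 64 s, if anything falls off the work surface, if the arm or the gripper's body presses on something with over 40 N, if the wrist force passes 120 N, or if a joint passes its speed limit or range.

## Robot

A 6-joint arm with a two-finger parallel gripper is mounted at the origin on the work surface. World frame = base frame: x ahead of the robot, y to its left, z up, the work surface at z = 0. Lengths are in m, angles in rad, forces in N, time in s.
With the tool pointing down it reaches from about 0.275 to 0.825 m from the base axis. Payload 4.9 kg.
Tool frame: the origin (TCP) lies midway between the tips of the shut fingers; the grasp point (between the pads) lies 19 mm behind it (grip_point_offset is the distance from the TCP to the grasp point, in m); z points along the fingers, x is the direction in which the jaws open and shut, and the axes are right-handed (so a half turn about z gives the same grasp; the last joint's range is limited). The gripper opens to 85 mm and grips with 20 to 120 N. Pads are 22 mm wide; open, the fingers measure 114 mm over their backs; the gripper's body (76 mm by 85 mm) begins 54 mm behind the grasp point. The pads swing forward as they close: fully open they stand 13 mm farther back than shut.
Start: joints at [-1.407, 0.326, -0.193, 1.052, 0, 1.437], TCP at [0.161, -0.526, 0.231] pointing down, gripper open.
Joint ranges: [-2.65, 2.65], [-0.97, 1.79], [-1.3, 1.35], [-1.93, 2.1], [-1.47, 1.37], [-3.14, 3.14]. Speed limits (rad/s): [2.57, 2.57, 3.14, 3.14, 3.14, 3.14].

## Interface

Orientations are given as a rotation vector (axis times angle).
In Python, from cell import * gives the robot as it stands. Calls block until the motion is done:
- movep(position, orientation): joint-space move of the TCP to a pose.
- move_l(position, velocity=0.15, rot=None, until_force=None): straight line of the TCP; rot=None keeps the orientation; velocity is the mean speed in m/s. With until_force (N) it stops when the force on the tool has changed by that much, and returns True; else False.
- set_joints(angles): joint-space move.
- let_go() and grab(newtons=None): open the fingers fully, or close them until they stop; newtons is the grip in N (None keeps the last).
- sleep(seconds).
- ik(position, orientation): joint angles nearest the present ones, or None.
- get_state(): the state.
- grab_frame(name): name is "scene" or "top" or "wrist"; returns a dict with "img" (384x512x3 uint8, red, green, blue), "fx", "fy", "cx", "cy" (pixels), "k1" (the pictures are not rectified: a ray, as slopes to the right and down, at radius r is drawn at 1 + k1 r^2 times it, then the intrinsics apply), "cam_to_world" (4x4, takes a point from camera to world coordinates); the wrist camera has in their place "T_tool_cam" (4x4, takes a point from camera to tool coordinates, whose origin is the TCP and whose axes are the tool frame's). Camera axes: x right, y down, z forward; pixel columns grow to the right and rows downward; lengths in m; the calibration is good to about 2 mm. A picture is of the moment at which its call begins: read the wrist's pose just before it. There is no depth.
A pose or a line that the arm cannot do raises MotionError and nothing moves.
- sign_off(): hands the job in, once; it reports no verdict.
Trained networks look in the newest picture that a camera, given by its name, has taken for a name from the list of things; names that differ only in an ending like _2 or _b are one class to them, and where a whole thing is asked for, a point or a joint stands for the part that bears it (a point fixed in the world has none). Each returns a list of dicts, best first, with "score" (0 to 1); they miss things now and then, are a little off and sometimes report something else, mostly with a low value. They report only what shows in the picture. A call takes as long as a camera call. They do not tell look-alikes from the thing itself.
- spot_in(camera, name): "centre" ([column, row] in pixels, amid what is visible of it).
- silhouettes(camera, name): "mask" (384x512 bool, what is visible of it) and "centre" ([column, row] in pixels, amid what is visible of it).
- tip_of(camera, name): "centre" ([column, row] in pixels: a listed point, or the origin of a listed thing).
The state is a dict: "clock": time; "q": joint angles; "joint_velocities": joint speeds; "tau": joint torques, N m; "position": TCP position; "eef_rot": TCP orientation; "contact_force": force on the tool from outside, world axes, zero at the start; "wrist_torque": the same for the moment, N m; "finger_gap": opening from 0.0 (shut) to 1.0 (fully open).
Only numpy, scipy, OpenCV 4.12 (cv2) and the standard library are available. Lean on these libraries where they do the work, as an engineer would, in place of code of your own. Each camera call takes 0.05 s, during which the arm holds its last target. There are 200 camera calls.

## Working session

There is one attempt and no reset: what is moved stays moved. The work goes in short steps, each a Python script; the robot and the scene stay as the last script left them, time stands still between calls to the robot, and variables do not carry over. Pictures are saved under pics/ and viewed, about 8 in all and at most 12, crops included, and the job is handed in when it is done.

```bash
ls; mkdir -p pics; cat > h.py <<'E'
from cell import *
import numpy as np, cv2
from scipy.spatial.transform import Rotation as R
def pose(cam,f,st=None):
    if cam!="wrist": return np.array(f["cam_to_world"])
    T=np.eye(4);T[:3,:3]=R.from_rotvec(st["eef_rot"]).as_matrix();T[:3,3]=st["position"]
    return T@np.array(f["T_tool_cam"])
def grab_cam(cam):
    st=get_state();f=grab_frame(cam);f["T"]=pose(cam,f,st);return f
def pix2w(f,uv,z):
    d=np.array([(uv[0]-f["cx"])/f["fx"],(uv[1]-f["cy"])/f["fy"]]);s=d.copy()
    for _ in range(20): s=d/(1+f["k1"]*(s@s))
    r=f["T"][:3,:3]@np.array([*s,1]);o=f["T"][:3,3]
    return o+r*(z-o[2])/r[2]
def save(f,n,crop=None,k=1):
    im=f["img"][:,:,::-1]
    if crop: im=im[crop[1]:crop[3],crop[0]:crop[2]]
    cv2.imwrite("pics/"+n,cv2.resize(im,None,fx=k,fy=k,interpolation=cv2.INTER_CUBIC))
def down(yaw): # tool x axis at world angle yaw, z down
    c,s=np.cos(yaw),np.sin(yaw)
    return R.from_matrix(np.array([[c,s,0],[s,-c,0],[0,0,-1]])).as_rotvec()
E
python3 - <<'E'
from h import *
fs={c:grab_cam(c) for c in("top","scene")}
im=np.hstack([fs["top"]["img"],fs["scene"]["img"]])[:,:,::-1]
cv2.imwrite("pics/a.png",cv2.resize(im,(800,300),interpolation=cv2.INTER_AREA))
save(fs["top"],"top.png",k=1.5)
for c in fs:
  for n,z in(("lamp_center",.047),("spare_w_center",.047),("spare_r_center",.047),("seat",.1),("rack",0),("console",0),("tape",0)):
    for d in tip_of(c,n)[:3]: print(c,n,np.round(d["centre"],1),round(d["score"],2),np.round(pix2w(fs[c],d["centre"],z),3))
E
```

```text
pics
top lamp_center [240.  212.9] 0.76 [0.512 0.174 0.047]
top lamp_center [229.3 172.5] 0.75 [0.621 0.204 0.047]
top lamp_center [183.9 188.3] 0.73 [0.577 0.324 0.047]
top spare_w_center [179.4 217. ] 0.54 [0.501 0.334 0.047]
top spare_r_center [176.9 243.1] 0.84 [0.433 0.338 0.047]
top seat [377.9 208.9] 0.85 [ 0.519 -0.173  0.1  ]
top rack [186.1 217. ] 0.91 [0.504 0.324 0.   ]
top console [376.9 217.7] 0.73 [ 0.503 -0.205  0.   ]
top tape [127.8 215.7] 0.96 [ 0.507  0.485 -0.   ]
scene lamp_center [310.5 196.5] 0.84 [0.585 0.318 0.047]
scene lamp_center [281.9 223.1] 0.78 [0.643 0.185 0.047]
scene lamp_center [330.4 222.4] 0.73 [0.705 0.287 0.047]
scene spare_w_center [295.4 181.8] 0.56 [0.501 0.329 0.047]
scene spare_r_center [278.7 170.1] 0.7 [0.421 0.327 0.047]
scene seat [121.1 226.5] 0.95 [ 0.518 -0.172  0.1  ]
scene rack [294.1 197.5] 0.56 [0.507 0.323 0.   ]
scene console [110.5 264.7] 0.87 [ 0.511 -0.212  0.   ]
scene tape [339.  183.7] 0.78 [0.518 0.48  0.   ]
```

View pics/top.png

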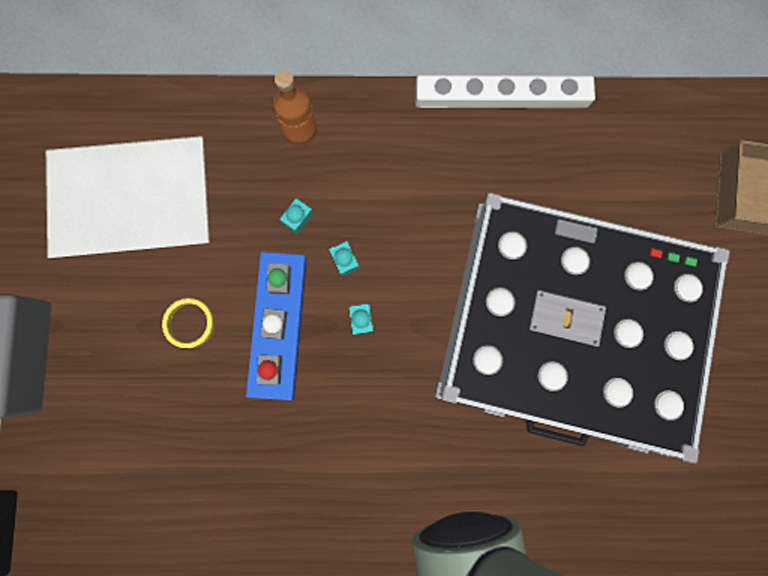

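Top view: the rack holds green, white and red domes at (184,188), (181,216) and (178,246). Three turquoise look-alikes stand at (196,143), (229,172) and (240,213). The green one in the rack's end hole fits the description. The console's slot is at about (378,212), yaw about -0.23. Next I check joint room and take close looks.

```bash
python3 - <<'E'
from h import *
s=get_state();print(s["eef_rot"],s["clock"])
for p,ys in(((.519,-.173,.16),(1.34,-.23,1.34+np.pi,-.23+np.pi,1.34-np.pi,-.23-np.pi)),((.577,.324,.06),(1.47,-1.67))):
  for y in ys:
    q=ik(p,down(y));print(p,round(y,2),None if q is None else np.round(q,2))
movep((.519,-.173,.30),down(1.34))
f=grab_cam("wrist");save(f,"w1.png",k=1.5)
for d in tip_of("wrist","seat")[:2]: print(d["centre"],d["score"],pix2w(f,d["centre"],.1))
import pickle;pickle.dump(f,open("w1.pkl","wb"))
movep((.577,.324,.25),down(1.47))
f=grab_cam("wrist");save(f,"w2.png",k=1.5);pickle.dump(f,open("w2.pkl","wb"))
for n in("lamp_center","spare_w_center","spare_r_center"):
  for d in tip_of("wrist",n)[:3]: print(n,d["centre"],d["score"],pix2w(f,d["centre"],.047))
print(get_state()["clock"])
E
```

```text
[-2.52634194e+00  1.86735712e+00 -3.48935815e-05] 0.8
(0.519, -0.173, 0.16) 1.34 [-0.46  0.38 -0.31  0.88  0.   -0.23]
(0.519, -0.173, 0.16) -0.23 [-0.46  0.38 -0.31  0.88  0.    1.34]
(0.519, -0.173, 0.16) 4.48 [-0.46  0.38 -0.31  0.88  0.    2.92]
(0.519, -0.173, 0.16) 2.91 [-0.46  0.38 -0.31  0.88  0.   -1.8 ]
(0.519, -0.173, 0.16) -1.8 [-0.46  0.38 -0.31  0.88  0.    2.92]
(0.519, -0.173, 0.16) -3.37 [-0.46  0.38 -0.31  0.88  0.   -1.8 ]
(0.577, 0.324, 0.06) 1.47 [ 0.4   0.67 -0.08  0.81  0.    0.5 ]
(0.577, 0.324, 0.06) -1.67 [ 0.4   0.67 -0.08  0.81  0.   -2.64]
[262.7, 158.9] 0.82 [ 0.50940443 -0.16537659  0.1       ]
lamp_center [132.4, 124.5] 0.91 [0.51134832 0.18229497 0.047     ]
lamp_center [170.5, 211.6] 0.69 [0.62323034 0.2067702  0.047     ]
lamp_center [262.6, 173.2] 0.6 [0.58570607 0.3278777  0.047     ]
spare_w_center [255.7, 105.9] 0.8 [0.50667366 0.32790879 0.047     ]
spare_r_center [252.3, 30.9] 0.69 [0.42804411 0.33258566 0.047     ]
4.7667
```

View pics/w1.png

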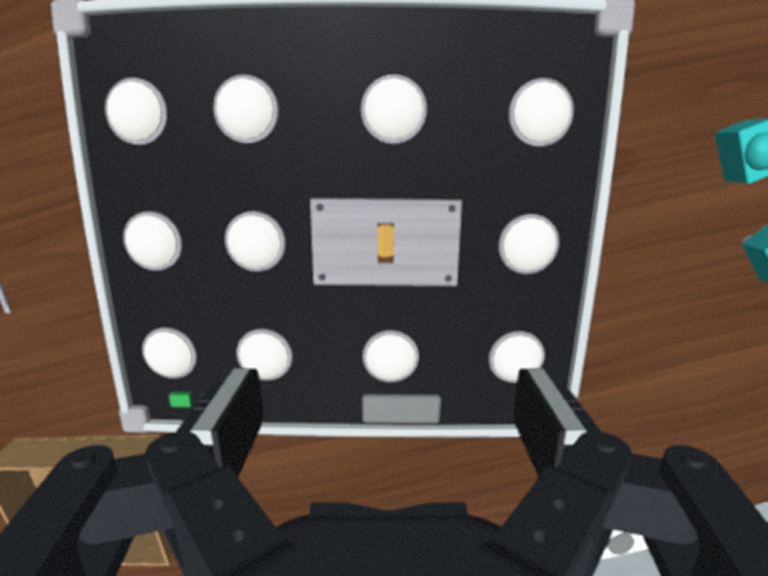

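View pics/w2.png

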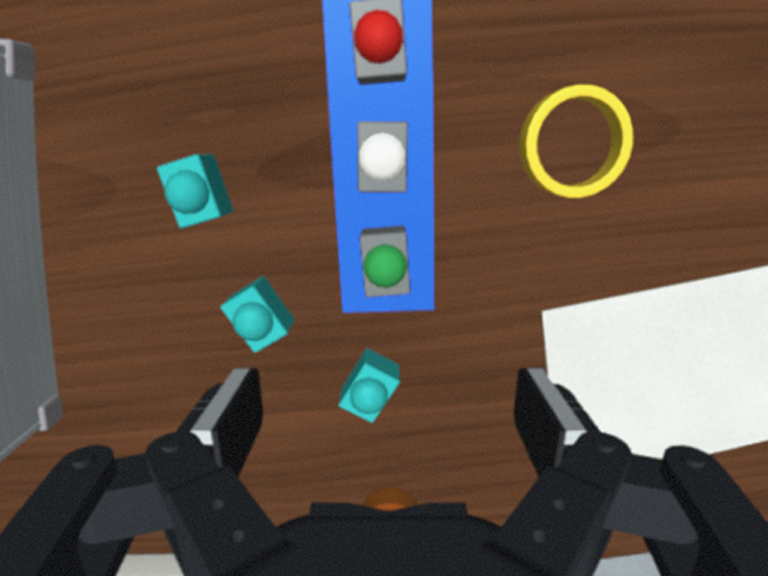

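The first wrist picture shows the plate at (386,242)/1.5, with the brass slot at its middle. The second shows green in the rack's end hole at (386,265)/1.5, its neighbour white, and turquoise ones outside the rack. Now I measure by colour and plate outline.

```bash
python3 - <<'E'
from h import *
import pickle
def big(m,near=None):
    n,l,s,c=cv2.connectedComponentsWithStats(m.astype(np.uint8))
    i=1+np.argmax(s[1:,4]) if near is None else l[int(near[1]),int(near[0])]
    return (l==i).astype(np.uint8),c[i],s[i]
def rect(f,m,z):
    c=max(cv2.findContours(m,cv2.RETR_EXTERNAL,cv2.CHAIN_APPROX_NONE)[0],key=cv2.contourArea)[:,0]
    P=np.array([pix2w(f,u,z)[:2] for u in c]);r=cv2.minAreaRect((P*1000).astype(np.float32));return np.round(r[0],1),np.round(r[1],1),round(r[2],1)
f=pickle.load(open("w1.pkl","rb"));im=f["img"].astype(int);hsv=cv2.cvtColor(f["img"],cv2.COLOR_RGB2HSV)
m,c,s=big((hsv[...,1]<60)&(im.sum(2)>330)&(im.sum(2)<640),(225,161));print("plate",s,rect(f,m,.1))
slot=np.zeros_like(m);slot[140:182,245:270]=((hsv[140:182,245:270,1]>80));
m,c,s=big(slot);print("brass",c,s,rect(f,m,.1),rect(f,m,.091),pix2w(f,c,.091))
f=pickle.load(open("w2.pkl","rb"));im=f["img"].astype(int);hsv=cv2.cvtColor(f["img"],cv2.COLOR_RGB2HSV)
m,c,s=big((hsv[...,0]>105)&(hsv[...,0]<125)&(hsv[...,1]>120)&(hsv[...,2]>100));print("rack",s,rect(f,m,.03))
m,c,s=big((hsv[...,0]>50)&(hsv[...,0]<75)&(hsv[...,1]>100));print("dome",c,s,pix2w(f,c,.069))
m=np.zeros_like(m);y0,x0=148,236
sub=(hsv[y0:202,x0:280,1]<60)|((hsv[y0:202,x0:280,0]>50)&(hsv[y0:202,x0:280,0]<75));m[y0:202,x0:280]=sub
m,c,s=big(m);print("housing",s,rect(f,m,.064))
E
```

```text
plate [ 207  132  101   59 5339] (array([ 511.1, -173.2]), array([116.7,  69.2]), 75.9)
brass [256.72762646 160.82490272] [252 149  11  25 257] (array([ 510.5, -172.6]), array([11.8, 28.9]), 76.3) (array([ 512.2, -173. ]), array([12.1, 29.6]), 76.3) [ 0.51173551 -0.17323656  0.091     ]
rack [ 215    0   75  208 9180] (array([512.7, 326.1]), array([ 80.7, 244.6]), 86.0)
dome [256.35980551 176.78119935] [243 163  28  28 617] [0.58379811 0.32065239 0.069     ]
housing [ 240  151   33   46 1285] (array([582.2, 320.7]), array([34.3, 52.1]), 88.6)
```

```bash
python3 - <<'E'
from h import *
import pickle
L=(.583,.3205);rv=down(1.497)
movep((*L,.12),rv);move_l((*L,.032),.08)
print(get_state()["contact_force"])
grab(40);s=get_state();print(s["finger_gap"],s["contact_force"])
move_l((*L,.16),.12);print(get_state()["finger_gap"],get_state()["contact_force"])
S=(.511,-.173)
movep((*S,.19),down(1.325))
f=grab_cam("wrist");save(f,"w3.png",k=1.5);pickle.dump(f,open("w3.pkl","wb"))
s=get_state();print(s["clock"],s["position"],s["finger_gap"],s["contact_force"])
E
```

```text
[ 0.46718838 -0.95413714 -0.12739505]
0.41869760607325485 [ 0.62288036 -0.07157251  2.90826654]
0.414436246433224 [ 0.36336822 -0.38726285 -0.77808353]
10.2 [ 0.51146381 -0.17213969  0.18992846] 0.41966406639932496 [-0.8028404  -0.1993881  -1.76112093]
```

View pics/w3.png

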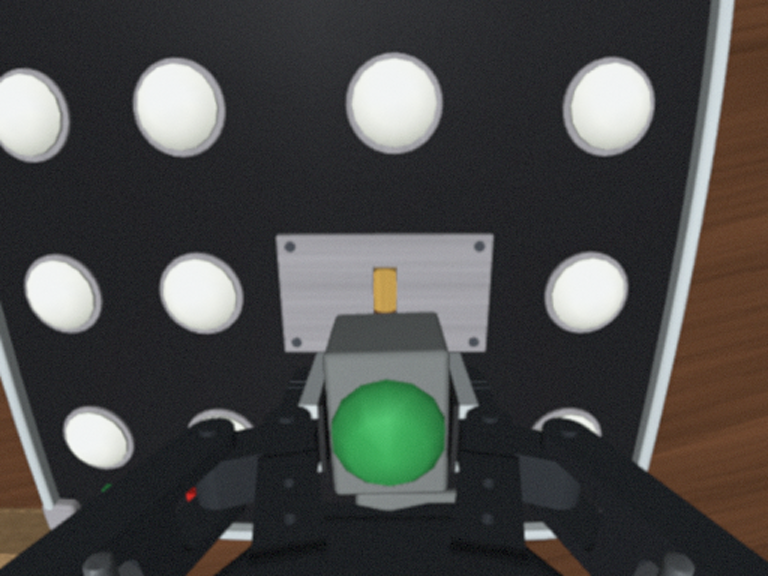

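Lamp is held squarely and upright, dome centre at (388,432)/1.5, with the slot ahead at (385,290)/1.5. I compare the two in the same picture, then lower.

```bash
python3 - <<'E'
from h import *
import pickle
f=pickle.load(open("w3.pkl","rb"));hsv=cv2.cvtColor(f["img"],cv2.COLOR_RGB2HSV);h,s,v=[hsv[...,i].astype(int) for i in range(3)]
g=((h>50)&(h<75)&(s>100));g[:240]=0
ys,xs=np.nonzero(g);c=np.array([xs.min()+xs.max(),ys.min()+ys.max()])/2
y=1.325;ex=np.array([np.sin(y),-np.cos(y)]);ey=np.array([np.cos(y),np.sin(y)])  # console x,y
t=np.array(get_state()["position"])
d=pix2w(f,c,.19+.037)[:2]-t[:2];print("dome rel tcp: along x",d@ex,"y",d@ey,c)
# plate outline corners at this view
m=((s<60)&(hsv[...,2]>110)).astype(np.uint8);n,l,st,cc=cv2.connectedComponentsWithStats(m);k=l[175,200];m=(l==k);print(st[k])
P=[]
for r in range(162,225,3):
    q=np.nonzero(m[r,150:360])[0]+150;P.append((pix2w(f,(q[0]-.5,r),.1)[:2]+pix2w(f,(q[-1]+.5,r),.1)[:2])/2)
P=np.array(P)-[.511,-.173];print("plate mid in y",np.median(P@ey),np.ptp(P@ey))
b=(s>80)&(h<30);b[:,:240]=0;b[:,275:]=0;b[:170]=0;b[208:]=0
ys,xs=np.nonzero(b);print("brass",xs.min(),xs.max(),ys.min(),(pix2w(f,((xs.min()+xs.max())/2,190),.091)[:2]-[.511,-.173])@ey,(pix2w(f,(257,ys.min()-.5),.1)[:2]-[.511,-.173])@ex)
E
```

```text
dome rel tcp: along x 0.0001800615821812828 y -0.0317594614382266 [182. 290.]
[ 184  156  145  124 8818]
plate mid in y -0.00019548601889580775 0.0005030574824498122
brass 249 263 179 -0.00028321227948885266 -0.015465061299823677
```

```bash
cat >> h.py <<'E'
Y=1.325;EX=np.array([np.sin(Y),-np.cos(Y)]);EY=np.array([np.cos(Y),np.sin(Y)]);S=np.array([.511,-.173])
def at(dx,dy,z): return (*(S+dx*EX+dy*EY),z)
E
python3 - <<'E'
from h import *
move_l(at(0,-.0007,.127),.08)
ok=False
for dx,dy in((0,-.0007),(0,.001),(0,-.0022),(.0015,-.0007),(-.0015,-.0007),(.0015,.001),(-.0015,.001),(.0015,-.0022),(-.0015,-.0022)):
    move_l(at(dx,dy,.1225),.04)
    hit=move_l(at(dx,dy,.1125),.012,until_force=4)
    s=get_state();print(dx,dy,hit,np.round(s["position"],4),np.round(s["contact_force"],1),round(s["clock"],1))
    if s["position"][2]<.1155: ok=True;break
print(ok)
E
```

```text
0 -0.0007 False [ 0.5108 -0.1737  0.1125] [ 0.7  0.2 -1.6] 12.4
True
```

The foot dropped in on the first try. Now I press down slowly, watching the force.

```bash
python3 - <<'E'
from h import *
def rep(t):
    s=get_state();print(t,np.round(s["position"],4),np.round(s["contact_force"],1),np.round(s["wrist_torque"],2),round(s["finger_gap"],3),round(s["clock"],1))
rep("0")
for z in(.109,.106,.104,.103):
    h=move_l(at(0,-.0007,z),.012,until_force=14);rep(z)
    if h: break
f=grab_cam("wrist");save(f,"w4.png",k=1.5)
E
```

```text
0 [ 0.5108 -0.1737  0.1125] [ 0.7  0.2 -1.6] [ 0.01  0.02 -0.02] 0.416 12.4
0.109 [ 0.5109 -0.1737  0.1093] [-1.1  1.5  2.6] [0.13 0.36 0.04] 0.418 12.8
0.106 [ 0.5109 -0.1737  0.1061] [-3.1  0.7  5.7] [ 0.16  0.43 -0.02] 0.415 13.2
0.104 [ 0.5109 -0.1737  0.1043] [-1.1  0.4  6.3] [0.21 0.55 0.02] 0.417 13.5
0.103 [ 0.511  -0.1738  0.1034] [-2.5  1.1  6.3] [ 0.18  0.52 -0.  ] 0.419 13.8
```

View pics/w4.png

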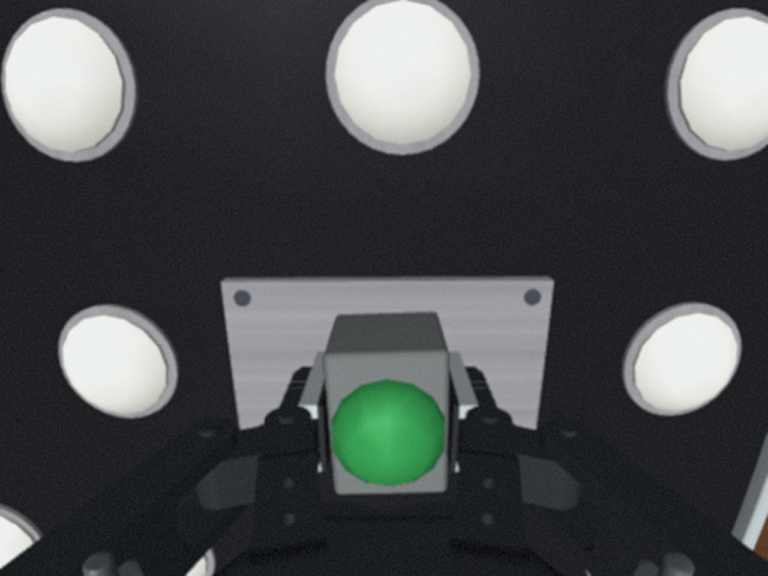

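Still in line (dome at (388,432)/1.5), about 8 N net. A touch deeper, then turn clockwise in steps, watching force and torque.

```bash
cat >> h.py <<'E'
def rep(t):
    s=get_state();print(t,np.round(s["position"],4),np.round(s["contact_force"],1),np.round(s["wrist_torque"],2),round(s["finger_gap"],3),round(s["clock"],1),np.round(s["q"][5],3));return s
E
python3 - <<'E'
from h import *
move_l(at(0,-.0007,.1024),.01,until_force=8);s=rep("down")
z=s["position"][2]; z=max(.1024,z)
for a in np.arange(.15,1.51,.15):
    move_l(at(0,-.0007,z),.02,rot=down(Y-a));s=rep(round(a,2))
    if abs(s["wrist_torque"][2])>.6 or np.linalg.norm(s["contact_force"])>16: print("stop");break
E
```

```text
down [ 0.5109 -0.1738  0.1028] [-3.1  0.4  6.9] [ 0.21  0.63 -0.01] 0.417 14.1 -0.219
0.15 [ 0.5116 -0.174   0.1035] [-2.4 -0.2  7.2] [ 0.11  0.32 -0.05] 0.417 14.4 -0.069
0.3 [ 0.512  -0.1742  0.1037] [-0.8  0.9  7.4] [ 0.06  0.18 -0.09] 0.419 14.7 0.082
0.45 [ 0.5121 -0.1743  0.1037] [-0.3  0.2  7.6] [-0.02  0.12 -0.04] 0.416 15.0 0.232
0.6 [ 0.5123 -0.1744  0.1038] [-0.7  0.4  6.5] [ 0.03  0.09 -0.03] 0.417 15.3 0.381
0.75 [ 0.5123 -0.1744  0.1038] [-1.3 -0.8  6.7] [-0.    0.02 -0.03] 0.414 15.6 0.531
0.9 [ 0.5123 -0.1744  0.1038] [-0.6 -1.   6.9] [ 0.03  0.07 -0.05] 0.412 15.9 0.681
1.05 [ 0.5124 -0.1744  0.1038] [-0.4 -0.7  6.3] [-0.    0.04  0.01] 0.417 16.2 0.831
1.2 [ 0.5124 -0.1744  0.1038] [-0.9  0.8  6.8] [ 0.01 -0.    0.02] 0.418 16.5 0.982
1.35 [ 0.5124 -0.1744  0.1038] [-0.6  0.2  8.2] [-0.02  0.02 -0.04] 0.415 16.8 1.131
1.5 [ 0.5124 -0.1744  0.1038] [-0.1 -1.1  7.1] [-0.02  0.04 -0.01] 0.424 17.1 1.281
```

```bash
python3 - <<'E'
from h import *
for a in np.arange(1.53,1.70,.03):
    move_l(at(0,-.0007,.1024),.02,rot=down(Y-a));s=rep(round(a,2))
    if abs(s["wrist_torque"][2])>.35: print("stop");break
f=grab_cam("wrist");save(f,"w5.png",k=1.5)
E
```

```text
1.53 [ 0.5124 -0.1745  0.1034] [ 0.9 -0.6  7.2] [-0.03  0.03  0.01] 0.419 17.3 1.311
1.56 [ 0.5124 -0.1745  0.1034] [ 0.3 -0.3  7.1] [-0.05  0.02  0.02] 0.424 17.6 1.341
1.59 [ 0.5124 -0.1744  0.1034] [ 0.  -0.4  6.8] [0.06 0.11 0.02] 0.416 17.8 1.371
1.62 [ 0.5121 -0.1742  0.1034] [-0.   0.7  8.4] [ 0.08  0.23 -0.01] 0.416 18.1 1.401
1.65 [ 0.5119 -0.174   0.1033] [-2.   1.   8.7] [0.27 0.32 0.01] 0.416 18.3 1.431
1.68 [ 0.5117 -0.1738  0.1033] [-1.9  1.6  8.6] [0.33 0.42 0.06] 0.42 18.6 1.461
```

View pics/w5.png

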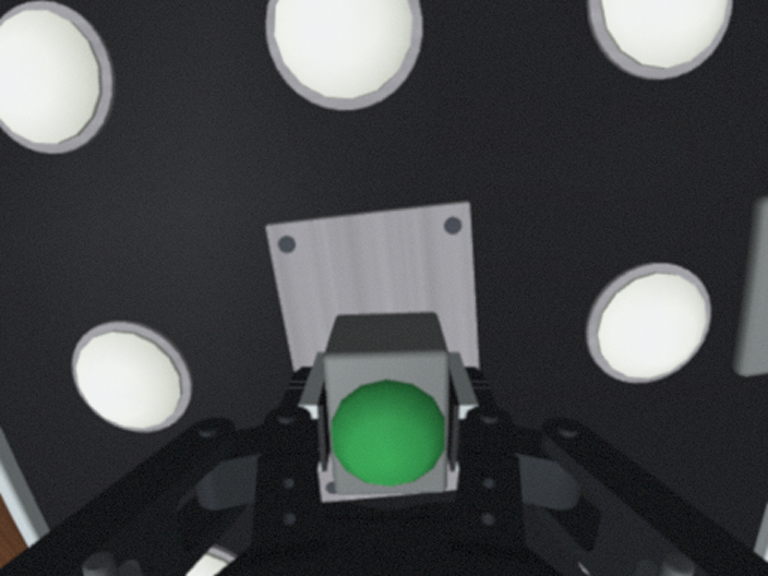

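The lamp has turned with the gripper, crosswise to the plate. Side forces began at about 1.6 rad, so that is the stop. I back off to 1.60, rise with the spring and release.

```bash
python3 - <<'E'
from h import *
a=1.60;r=down(Y-a)
move_l(at(0,-.0007,.1024),.02,rot=r);rep("back")
for z in(.105,.107,.1085):
    move_l(at(0,-.0007,z),.012,until_force=10);rep(z)
let_go();sleep(.5);rep("open")
p=get_state()["position"];move_l((p[0],p[1],.22),.1);sleep(.3);rep("up")
f=grab_cam("wrist");save(f,"w6.png",k=1.5)
import pickle;pickle.dump(f,open("w6.pkl","wb"))
hsv=cv2.cvtColor(f["img"],cv2.COLOR_RGB2HSV)
for d in tip_of("wrist","lamp_center")[:2]: print(d["score"],d["centre"],pix2w(f,d["centre"],.1235))
E
```

```text
back [ 0.5119 -0.174   0.1032] [-0.8  1.1  7.5] [0.19 0.18 0.04] 0.417 18.9 1.381
0.105 [ 0.5119 -0.174   0.1057] [-0.6  0.5  5.6] [0.15 0.08 0.01] 0.419 19.3 1.381
0.107 [ 0.5118 -0.174   0.1074] [ 1.  -0.4  4.1] [-0.04 -0.33  0.05] 0.414 19.6 1.381
0.1085 [ 0.5117 -0.174   0.1088] [ 3.6 -0.8  4.7] [-0.14 -0.78 -0.04] 0.418 19.9 1.381
open [ 0.5108 -0.1737  0.1085] [-0.5  0.2  0.3] [-0.03  0.03  0.02] 1.0 20.9 1.381
up [ 0.5107 -0.1736  0.2197] [ 0.6 -0.5 -0.4] [-0.02  0.01  0.01] 0.999 22.5 1.381
0.6 [264.2, 199.0] [ 0.51468903 -0.17767377  0.1235    ]
```

View pics/w6.png

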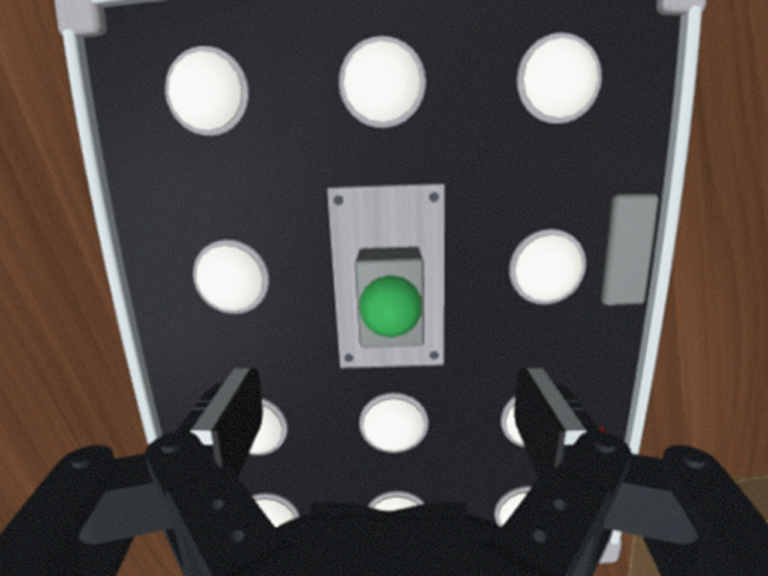

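The button stands upright and crosswise on the plate, dome at (390,306)/1.5. One numeric check of orientation and height before signing off.

```bash
python3 - <<'E'
from h import *
import pickle
f=pickle.load(open("w6.pkl","rb"));hsv=cv2.cvtColor(f["img"],cv2.COLOR_RGB2HSV);v=f["img"].sum(2).astype(float)/3
g=((hsv[...,0]>50)&(hsv[...,0]<75)&(hsv[...,1]>100)).astype(np.uint8);g[:180]=0;g[230:]=0
ys,xs=np.nonzero(g);print("dome px",np.ptp(xs)+1,pix2w(f,(xs.mean(),ys.mean()),.146))
v=cv2.GaussianBlur(v,(3,3),0);E=[]
for r in list(range(177,184))+list(range(224,229)):  # housing side edges, strongest gradient
    d=np.gradient(v[r]);a=232+np.argmax(abs(d[232:244]));b=276+np.argmax(abs(d[276:290]));E.append((r,a,b))
E=np.array(E);print(E.T)
for z in(.135,.1405,.146):
    L=np.array([pix2w(f,(a,r),z) for r,a,b in E]);Rr=np.array([pix2w(f,(b,r),z) for r,a,b in E])
    print(z,"width",np.median(np.linalg.norm(Rr-L,axis=1)),"long-axis angle",[np.polyfit(q[:,0],q[:,1],1)[0] if np.ptp(q[:,0])>np.ptp(q[:,1]) else np.arctan2(1,np.polyfit(q[:,1],q[:,0],1)[0]) for q in(L,Rr)],"want",Y)
# look from a second place: triangulate the dome
rays=[]
def ray(f,c):
    a=pix2w(f,c,.1);b=pix2w(f,c,.15);return a,(b-a)/np.linalg.norm(b-a)
rays.append(ray(f,(xs.mean(),ys.mean())))
p=np.array(get_state()["position"]);move_l(tuple(p+[0,.07,0.02]),.15);sleep(.3);f=grab_cam("wrist")
hsv=cv2.cvtColor(f["img"],cv2.COLOR_RGB2HSV);g=((hsv[...,0]>50)&(hsv[...,0]<75)&(hsv[...,1]>100)).astype(np.uint8)
n,l,s,c=cv2.connectedComponentsWithStats(g);i=1+np.argmax(s[1:,4]);print(s[i],c[i]);rays.append(ray(f,c[i]))
A=sum(np.eye(3)-np.outer(d,d) for o,d in rays);b=sum((np.eye(3)-np.outer(d,d))@o for o,d in rays)
print("dome centre",np.linalg.solve(A,b),get_state()["clock"])
E
```

```text
dome px 41 [ 0.51204833 -0.1732276   0.146     ]
[[177 178 179 180 181 182 183 224 225 226 227 228]
 [236 236 236 236 236 236 236 238 238 238 239 239]
 [283 283 283 283 283 283 283 283 283 283 283 283]]
0.135 width 0.037638642989302196 long-axis angle [np.float64(1.3221618144111595), np.float64(1.3201863740592092)] want 1.325
0.1405 width 0.03672803926961489 long-axis angle [np.float64(1.3221618144111604), np.float64(1.3201863740592115)] want 1.325
0.146 width 0.03581743554992765 long-axis angle [np.float64(1.3221618144111627), np.float64(1.3201863740592097)] want 1.325
[263 248  35  33 909] [280.08140814 264.42134213]
dome centre [ 0.51171499 -0.17422767  0.14310148] 23.5417
```

```bash
python3 -c "
from h import *
rep('end');sign_off()"
```

```text
end [ 0.5106 -0.1041  0.2396] [-0.1  0.1 -0.1] [ 0.08  0.02 -0.01] 1.0 23.5 1.504
the job is handed in; nothing more can be done
```

The green lamp button is in the socket, turned crosswise and released. I handed the job in at about 23.5 s, with the gripper open and well clear.

**What I did:** I took the button from the rack's end hole. Its foot dropped into the slot on the first try. I pressed it with about 8 N and turned it clockwise until side forces rose at about 1.6 rad. I then backed off slightly, let it rise about 5.5 mm with the spring and let go. Force readings at the tool stayed under about 10 N.

**Last checks:**
- **Direction:** the long axis is at 1.32 rad, against 1.325 rad for crosswise.
- **Position:** the dome is within about 2 mm of the measured socket centre.
- **Upright:** the last close picture I viewed shows it standing upright.
- **Height:** this is the least certain check. Triangulation put the dome at z ≈ 0.143 m, against roughly 0.145 m expected when locked and 0.140 m when still pressed down. The camera is only good to about 2 mm, so that alone does not settle it. The gripper height at release (0.1085 m) does match the locked height.
- **Spares and tape:** I did not measure these again afterwards. The arm met no unexpected force near the rack.

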